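# Refit the desk radio's aerial and knob, and hold the knob pressed

## Task

Put the desk radio back together: first take the stub aerial out of its wooden rest, plug its pin fully home, upright, in the socket on top of the radio and let go of it. Then pick up the loose pointer knob, turn it so that its pointer lies the way the flat of the radio's D-shaped shaft faces, push it onto the shaft as far as it goes and keep pressing it down so that the sprung shaft is held at the bottom of its travel; the program finishes with the hand still pressing the knob down. Leave the tea light, binder clip, matchbox and mug where they are.

Things in the scene. Friction and masses are not known exactly. Their poses are not given: they have to be found in the camera images.
- radio: white desk radio with dark wooden end cheeks, fixed on the desk: 110 mm deep (x) by 220 mm wide (y) by 60 mm high (the cheeks 62 mm), speaker grille at its front (-x) side. Origin: centre of its underside; z up. The socket is near its +y end, the shaft near its -y end.
- radio_socket (a point): centre of the mouth of the aerial socket, in the radio's flat top, 60 mm above the desk: a round vertical blind hole of 10.5 mm diameter, 28 mm deep, with a 1.5 mm chamfer. Site frame = the radio's; z up.
- shaft_tip (a point): tip centre of the steel D-shaft upright on the radio's top, 120 mm from the socket, 82 mm above the desk (up), 20 mm above a grey dial disc (56 mm across). Shaft 12 mm diameter, one flat 2.5 mm from its axis, top 2.5 mm chamfered. Site +x points from the axis out through the flat (a steel nib on the disc, 25 mm out, marks the same way); z up. It starts turned by up to 0.6 rad either way.
- shaft (a joint): how far the shaft is pushed down, m: 0 released (up), 0.005 fully pressed, at a hard stop. A spring pushes it up with 2.4 N at 0, growing to 8.4 N at 0.005. Shaft and disc can also be turned about their axis, stiffly (0.06 N m).
- knob: black pointer knob, about 50 g, loose on the desk, right way up. Origin: centre of its underside; z up. Round skirt 40 mm diameter, z = 0 to 18 mm; on it a grip bar 14 mm wide (y), z = 18 to 36 mm, its upright parallel sides from x = -18 to +17 mm, tapering to a pointer nose at x = +27 mm. The skirt's underside holds the D-shaped bore.
- aerial: black stub aerial with a steel pin, 40 g, standing upright in the rest. Origin: the lower tip of the pin; z up along its axis, round all about. Pin 8 mm diameter from z = 0 to 24 mm, its foot tapered over 3 mm; shoulder 18 mm diameter from z = 24 to 30 mm; cylindrical grip 16 mm diameter from z = 30 to 66 mm; tapering top to z = 79 mm.
- aerial_shoulder (a point): centre of the under face of the aerial's shoulder, 24 mm above the pin's tip, which lies on the radio's top when the aerial is home.
- rest: light wooden block, 54 x 54 x 34 mm high, fixed on the desk, with a round vertical hole of 11 mm diameter, 28 mm deep, in the middle of its top, in which the aerial's pin stands loosely. Origin: centre of its underside.
- tea_light: bystander: tea light, 38 mm diameter, 15 mm high; origin under its centre.
- binder_clip: bystander: black binder clip, 25 x 44 x 17 mm; origin under its centre.
- matchbox: bystander: matchbox, 36 x 54 x 16 mm; origin under its centre.
- mug: bystander: striped mug standing near the back, 85 x 121 x 98 mm with its handle; origin under its centre.
- knob_bore (a point): inner end of the knob's D-shaped bore, on the axis 13 mm above the underside; axes as the knob's. Bore 14.4 mm diameter, open below, mouth chamfered, its flat on the +x (pointer) side 3.7 mm from the axis. Fully on, this point meets the shaft tip with x along the tip's x (about 13 degrees of play); the underside is then 7 mm above the dial disc, 2 mm when pressed.
Things that resemble listed ones, but are neither listed nor needed, are in the scene too. What is shaped like the aerial but green is not meant.

How it is judged (in metres and radians):
On the way, in this order (a step that is already met when the one before it is completed fails the run):
1. the aerial is fully home in the socket, upright and let go, the knob not yet on the shaft (z of aerial_shoulder in the frame of radio_socket below 0.003 m and horizontal distance between aerial_shoulder and radio_socket below 0.004 m and angle between aerial's own z axis and vertical below 0.1 rad and contact force between the fingers and aerial below 0.1 N and distance between knob and shaft_tip above 0.04 m), for 0.2 s.
2. the knob is pushed onto the shaft as far as it goes (z of knob in the frame of shaft_tip below -0.011 m and horizontal distance between knob and shaft_tip below 0.004 m and angle between knob's own z axis and vertical below 0.12 rad), for 0.1 s.
At the end, for the whole second after the job is handed in: Aerial untouched in the socket: shoulder within 3 mm of the top, 4 mm of centre, 0.1 rad of upright. Knob underside 11 mm or more below the shaft tip, within 4 mm of centre, 0.12 rad of level, 0.3 rad of the flat. Shaft held 3.5 mm or more down, fingers on the knob with over 2 N (all of step 2 and z of aerial_shoulder in the frame of radio_socket below 0.003 m and horizontal distance between aerial_shoulder and radio_socket below 0.004 m and angle between aerial's own z axis and vertical below 0.1 rad and contact force between the fingers and aerial below 0.1 N and angle between the x axis of knob and the x axis of shaft_tip, either way round below 0.3 rad and value of joint shaft above 0.0035 m and contact force between the fingers and knob above 2 N); the arm keeps its last pose, push and grip.
It fails at once if a bystander (tea light, binder clip, matchbox, mug) is moved by more than 30 mm (distance of any of tea_light, binder_clip, matchbox, mug from where it was at the start of the episode above 0.03 m).
It also fails if it takes over 58 s, if anything falls off the work surface, if the arm or the gripper's body presses on something with over 40 N, if the wrist force passes 120 N, or if a joint passes its speed limit or range.

## Robot

A 6-joint arm with a two-finger parallel gripper is mounted at the origin on the work surface; the furniture and walls round the work are solid. World frame = base frame: x ahead of the robot, y to its left, z up, the work surface at z = 0. Lengths are in m, angles in degrees, forces in N, time in s.
With the tool pointing down it reaches from about 0.375 to 0.9 m from the base axis. Payload 3.1 kg.
Tool frame: the origin (TCP) lies on the centre line of the jaws, within the pads' length; the fingertips stand finger_overhang ahead of it and the grasp point (between the pads) lies 5 mm behind it (finger_overhang is the distance from the TCP to the fingertips, in m); z points along the fingers, y is the line along which they close (so a half turn about z gives the same grasp; the last joint's range is limited). The gripper opens to 87 mm and grips with 3 to 60 N. Pads are 19 mm wide; open, the fingers measure 117 mm over their backs; the gripper's body (75 mm by 190 mm) begins 51 mm behind the grasp point.
Start: joints at [-82.305, 30.224, 82.088, -0, 67.689, -10.227], TCP at [0.192, -0.595, 0.237] pointing down, gripper open.
Joint ranges: [-176.69, 176.69], [-43.24, 126.21], [12.49, 139.97], [-82, 262], [0, 151.66], [-163.58, 163.58]. Speed limits (degrees/s): [159.86, 159.86, 180, 180, 180, 180].

## Interface

Orientations are given as a 3x3 rotation matrix whose columns are the frame's x, y, z axes.
In Python, from rig import read_state, capture, calibration, hand_in, finger_overhang gives the robot as it stands.
- The arm moves only by the tool send_rows, never from a script. Its argument "plan" is a list of rows, each a list of 5 numbers: the closure in counts, from 0 (fully open) to 255 (shut), then the shift along the tool's x, y, z in m, then the turn about the tool's z in rad. A call has 1 to 20 rows; each row shifts and turns the commanded pose from where the row before left it, along the tool's axes as they then stand; what a row does not reach is not made up. A row lasts 1/12 s, in which the tool goes at most 41.7 mm and 7.16 degrees, less where a joint would pass 70% of its speed; a pose out of reach is approached as far as the arm can. A call is refused whole if a number of a shift passes 0.0417 or a number of a turn 0.125, either way. A call with a gripper value outside its range is refused whole. The fingers move at their own pace and stop on an object; the grip force is fixed at half the most. Time passes only in rows, so rows that do not move let the fingers close. It gives the time, the measured TCP pose, the force, the opening and the grip force at its end, in the units of the state.
- read_state(): the state, without advancing time (a new reading comes with each control period).
- capture(name): name is "scene" or "top" or "wrist"; returns (picture, depth): 400x640x3 uint8, blue, green, red; 400x640 float32, m along the optical axis (not along the pixel's ray), 0 where there is no reading.
- calibration(name): a dict with "fx", "fy", "cx", "cy" (pixels), "dist_coeffs" ([k1, k2, p1, p2, k3] as OpenCV has them; the pictures are not rectified), "xyz" and "rotation" of the camera in the world. Camera axes: x right, y down, z forward; pixel columns grow to the right and rows downward; lengths in m; the calibration is good to about 2 mm. A picture is of the moment at which its call begins: read the wrist's pose just before it. calibration takes no time and is no camera call; for the wrist camera it gives the pose at the moment of the call.
- hand_in(): hands the job in; it is judged then, once.
The state is a dict: "time_s": time; "joint_positions": joint angles; "qvel": joint speeds; "tau": joint torques, N m; "position": TCP position; "tcp_rot": TCP orientation; "force": force on the tool from outside, world axes, zero at the start; "moment": the same for the moment, N m; "opening": opening from 0.0 (shut) to 1.0 (fully open); "grasp_force": force on a finger pad.
Only numpy, scipy, OpenCV 4.12 (cv2) and the standard library are available. Lean on these libraries where they do the work, as an engineer would, in place of code of your own. Each camera call takes 0.05 s, during which the arm holds its last target. There are 200 camera calls.

## Working session

There is one attempt and no reset: what is moved stays moved. The work goes in short steps, Python scripts to look and compute and a tool call to move; the robot and the scene stay as the last step left them, time stands still between calls to the robot, and variables do not carry over. Pictures are saved under pics/ and viewed, at most 10 in all, crops included, and the job is handed in when it is done.

Besides the shell and the picture viewer there is one more tool, called after "Call:" as name([rows], argument=value, ...), one row to a line, values as JSON. send_rows: Moves the arm, as the interface text tells. Its arguments: {"type":"object","properties":{"plan":{"type":"array","items":{"type":"array","items":{"type":"number"}}}},"required":["plan"]}

```bash
mkdir -p pics; ls; cat > h.py <<'E'
import numpy as np, cv2
from rig import *
def K(c): return np.array([[c['fx'],0,c['cx']],[0,c['fy'],c['cy']],[0,0,1]])
def save(n,f):
    c=calibration(n); p,d=capture(n); np.savez('pics/'+f+'.npz',p=p,d=d,xyz=c['xyz'],R=c['rotation'],K=K(c),dist=c['dist_coeffs']); cv2.imwrite('pics/'+f+'.png',p)
def load(f): return np.load('pics/'+f+'.npz')
def ray(a,uv):
    q=cv2.undistortPoints(np.array(uv,float).reshape(-1,1,2),a['K'],a['dist']).reshape(-1,2)
    return np.c_[q,np.ones(len(q))]@a['R'].T
def atz(a,uv,z):
    r=ray(a,uv); t=(z-a['xyz'][2])/r[:,2]; return a['xyz']+r*t[:,None]
def atd(a,uv):
    r=ray(a,uv); d=np.array([a['d'][int(round(v)),int(round(u))] for u,v in uv]); return a['xyz']+r*d[:,None]
def proj(a,P):
    R=a['R'].T; return cv2.projectPoints(np.array(P,float).reshape(-1,3),cv2.Rodrigues(R)[0],-R@a['xyz'],a['K'],a['dist'])[0].reshape(-1,2)
E
python3 - <<'E'
from h import *
s=read_state(); print(s, finger_overhang if not callable(finger_overhang) else finger_overhang())
for n in('top','scene'): save(n,n+'0'); c=calibration(n); print(n,c['xyz'],np.round(c['rotation'],2).tolist(),c['fx'])
E
```

```text
pics
{'time_s': 0.0, 'joint_positions': array([-8.23048584e+01,  3.02789076e+01,  8.21551888e+01,  1.39476599e-03,
        6.76880140e+01, -1.02263350e+01]), 'qvel': array([-0.03605057, -0.09467847,  0.12297588,  0.00700734,  0.04553995,
        0.03539543]), 'tau': array([-9.55767791e-04, -4.40048540e+01, -1.76591331e+01,  6.33046520e-02,
        5.83553617e-02, -1.86963684e-04]), 'position': array([ 0.19227197, -0.59397039,  0.23557886]), 'tcp_rot': array([[ 9.51482032e-01,  3.07704198e-01, -2.63057765e-04],
       [ 3.07704050e-01, -9.51479766e-01,  2.11504811e-03],
       [ 4.00515042e-04, -2.09337422e-03, -9.99997729e-01]]), 'force': array([ 0.5605335 , -0.41065126, -0.36393086]), 'moment': array([-0.02472585, -0.00657419, -0.02161362]), 'grasp_force': 0.0, 'opening': 0.9971364227934886} 0.014
top [ 0.47062206 -0.02536494  1.01541895] [[0.02, -1.0, 0.1], [-1.0, -0.02, -0.0], [0.0, -0.1, -1.0]] 441.89689048780554
scene [ 0.75925448 -0.69998014  0.62128383] [[0.95, 0.19, -0.24], [0.3, -0.56, 0.77], [0.01, -0.8, -0.6]] 371.21724101006777
```

View pics/top0.png

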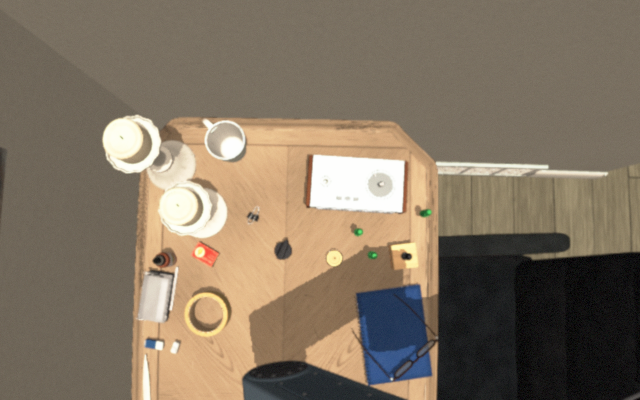

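View pics/scene0.png

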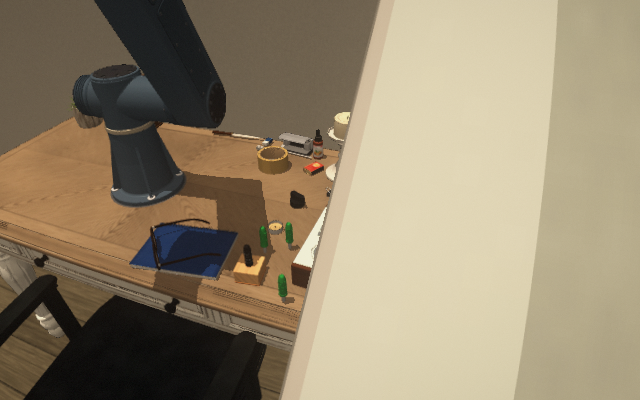

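```bash
python3 - <<'E'
from h import *
a=load('top0'); cv2.imwrite('pics/c1.png',cv2.resize(a['p'][145:285,245:440],None,fx=4,fy=4,interpolation=cv2.INTER_CUBIC))
print(atz(a,[(380,184)],.062),atz(a,[(326,182)],.06),atz(a,[(406,256)],.1),atz(a,[(284,251)],.03))
E
```

```text
[[ 0.60337551 -0.16119609  0.062     ]] [[ 0.60554135 -0.04332009  0.06      ]] [[ 0.44899771 -0.21112959  0.1       ]] [[0.45338647 0.04648537 0.03      ]]
```

View pics/c1.png

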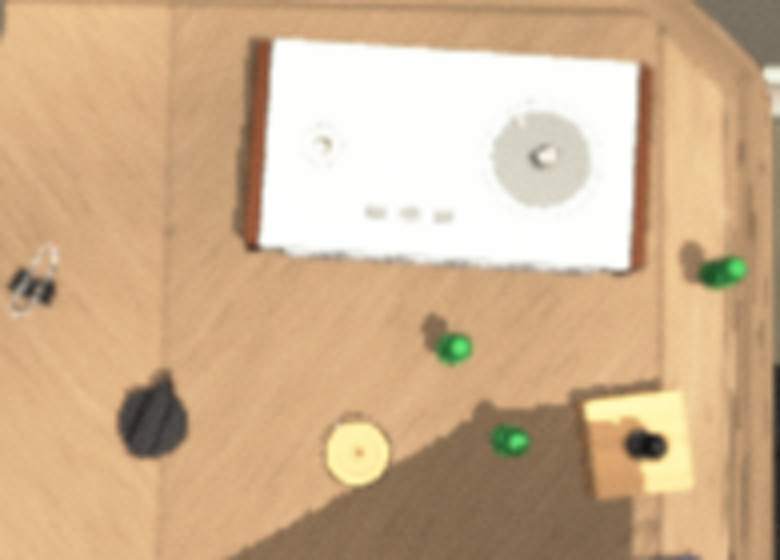

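```bash
python3 - <<'E'
from h import *
s=read_state(); c=calibration('wrist'); R=s['tcp_rot']
print('cam in tcp',R.T@(c['xyz']-s['position']),np.round(R.T@c['rotation'],3).tolist(),c['fx'])
t=np.array([.449,-.211,.30]); print(R.T@(t-s['position']))
E
```

```text
cam in tcp [ 6.86847497e-02  2.64323452e-05 -1.47994655e-01] [[-0.0, -0.967, -0.253], [1.0, -0.0, 0.0], [-0.0, -0.253, 0.967]] 278.84598780645575
[ 0.36218206 -0.28557877 -0.06367532]
```

Call:
send_rows([
  [0,0,0,0,0.1043],
  [0,0,0,0,0.1043],
  [0,0,0,0,0.1043],
  [0,0.0214,-0.0319,-0.0033,0],
  [0,0.0214,-0.0319,-0.0033,0],
  [0,0.0214,-0.0319,-0.0033,0],
  [0,0.0214,-0.0319,-0.0033,0],
  [0,0.0214,-0.0319,-0.0033,0],
  [0,0.0214,-0.0319,-0.0033,0],
  [0,0.0214,-0.0319,-0.0033,0],
  [0,0.0214,-0.0319,-0.0033,0],
  [0,0.0214,-0.0319,-0.0033,0],
  [0,0.0214,-0.0319,-0.0033,0],
  [0,0.0214,-0.0319,-0.0033,0],
  [0,0.0214,-0.0319,-0.0033,0],
  [0,0,0,0,0],
  [0,0,0,0,0],
  [0,0,0,0,0],
])

```text
time_s: 1.6
position: [0.4489, -0.2118, 0.2759]
tcp_rot: [[1.0, 0.001, -0.001], [0.001, -1.0, -0.0], [-0.001, 0.0, -1.0]]
force: [-0.3, 0.5, 0.5]
opening: 0.999
grasp_force: 0.0
```

```bash
python3 - <<'E'
from h import *
s=read_state(); print(s['position'],np.round(s['tcp_rot'],3).tolist(),s['time_s'])
save('wrist','w1')
E
```

```text
[ 0.44894819 -0.21180149  0.27588116] [[1.0, 0.001, -0.001], [0.001, -1.0, -0.0], [-0.001, 0.0, -1.0]] 1.6
```

View pics/w1.png

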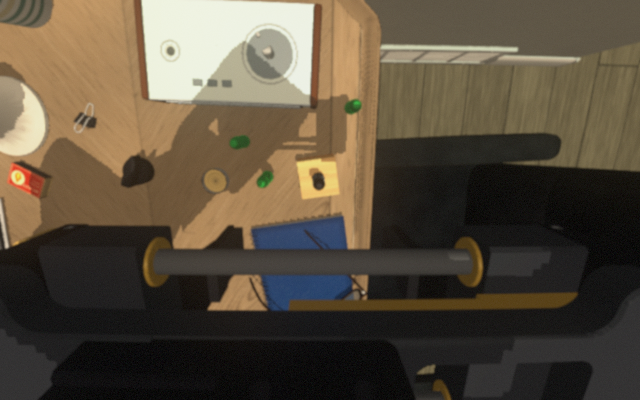

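```bash
python3 - <<'E'
from h import *
a=load('w1'); p=a['p']
up=lambda q,f:cv2.resize(q,None,fx=f,fy=f,interpolation=cv2.INTER_CUBIC)
A=up(p[15:90,140:325],4); B=np.hstack([up(p[145:205,105:175],5),up(p[145:205,285:355],5)])
B=cv2.convertScaleAbs(B,alpha=1.6,beta=15)
M=np.zeros((600,740,3),np.uint8); M[:300]=A; M[300:,:700]=B; cv2.imwrite('pics/c2.png',M)
d=a['d']
for uv in [(318,180),(319,163),(138,170),(170,50),(150,70),(267,50),(250,50)]: print(uv,np.round(atd(a,[uv])[0],4))
E
```

```text
(318, 180) [ 0.4544 -0.2188  0.0839]
(319, 163) [ 0.4692 -0.2211  0.0343]
(138, 170) [0.4581 0.0431 0.0233]
(170, 50) [ 0.6109 -0.0363  0.0504]
(150, 70) [ 0.5865 -0.0133  0.0596]
(267, 50) [ 0.6018 -0.161   0.0825]
(250, 50) [ 0.6065 -0.1381  0.0637]
```

View pics/c2.png

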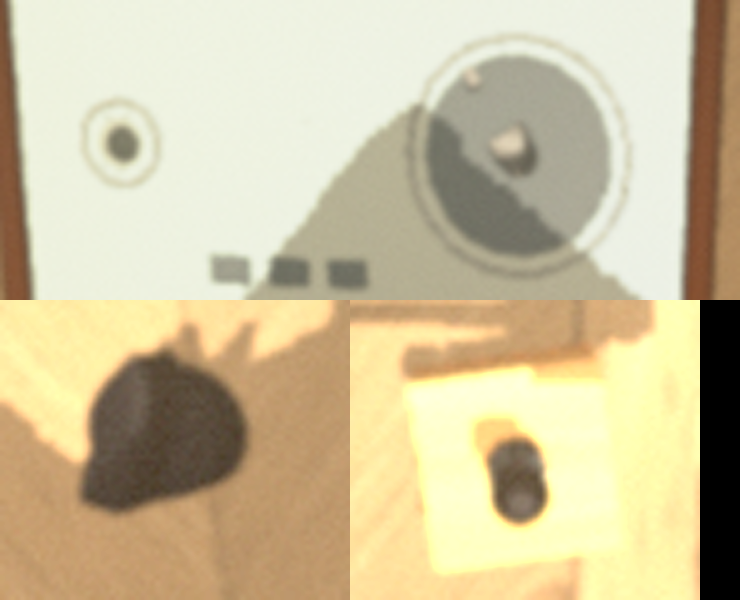

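```bash
python3 - <<'E'
from h import *
a=load('w1')
f=lambda x,y:(285+(x-350)/5-.4,145+(y-300)/5-.4)
g=lambda x,y:(140+x/4-.4,15+y/4-.4)
print('tip',atz(a,[f(520,502)],.085)); r=atz(a,[f(408,385),f(592,376),f(622,545),f(440,572)],.034); print('rest',r,r.mean(0))
print('sock',atz(a,[g(122,144)],.059),'ring',atz(a,[g(121,142)],.06)); print('disc',atz(a,[g(519,155)],.063),'ringdisc',atz(a,[g(519,154)],.06),'tip',atz(a,[g(511,140)],.082),'nib',atz(a,[g(471,79)],.064))
# depth-based
r=[];
v,u=np.mgrid[145:205,285:355]; uv=np.c_[u.ravel(),v.ravel()]; P=atd(a,uv)
m=(P[:,2]>.06)&(P[:,2]<.1)&(a['p'][uv[:,1],uv[:,0]].max(1)<110); print('aer',m.sum(),P[m].mean(0),P[m].min(0),P[m].max(0))
m=abs(P[:,2]-.034)<.004; q=P[m][:,:2].astype(np.float32); print('rest d',m.sum(),cv2.minAreaRect(q),np.median(P[m][:,2]))
v,u=np.mgrid[5:120,120:340]; uv=np.c_[u.ravel(),v.ravel()]; P=atd(a,uv)
m=P[:,2]>.073; print('shaft',m.sum(),P[m].mean(0),P[m].max(0))
v,u=np.mgrid[145:205,105:175]; uv=np.c_[u.ravel(),v.ravel()]; P=atd(a,uv)
for lo,hi in((.012,.024),(.03,.042)):
  m=(P[:,2]>lo)&(P[:,2]<hi); q=P[m][:,:2].astype(np.float32); print('knob',lo,m.sum(),P[m].mean(0),cv2.minAreaRect(q))
E
```

```text
tip [[ 0.44831581 -0.21955834  0.085     ]]
rest [[ 0.47112898 -0.18924028  0.034     ]
 [ 0.47368259 -0.24054931  0.034     ]
 [ 0.42529404 -0.25010173  0.034     ]
 [ 0.41723664 -0.19774075  0.034     ]] [ 0.44683556 -0.21940802  0.034     ]
sock [[ 0.60805131 -0.04045753  0.059     ]] ring [[ 0.60836157 -0.04068452  0.06      ]]
disc [[ 0.60292765 -0.16074093  0.063     ]] ringdisc [[ 0.60391138 -0.16032453  0.06      ]] tip [[ 0.60232996 -0.16132215  0.082     ]] nib [[ 0.62323837 -0.14753877  0.064     ]]
aer 118 [ 0.45147074 -0.2193609   0.08178905] [ 0.44522033 -0.22575215  0.06175008] [ 0.45625268 -0.21264322  0.09021517]
rest d 1245 ((0.44773924350738525, -0.2196192890405655), (0.054440855979919434, 0.05396898835897446), 8.150691986083984) 0.03384693149011353
shaft 184 [ 0.55586926 -0.18886198  0.26688736] [ 0.60738901 -0.15490388  0.42380525]
knob 0.012 297 [0.45436977 0.04157828 0.01804065] ((0.4562302827835083, 0.04802427440881729), (0.038076937198638916, 0.036818671971559525), 30.685836791992188)
knob 0.03 338 [0.45736948 0.0495485  0.0351581 ] ((0.4585320055484772, 0.049781106412410736), (0.014918223023414612, 0.04772631451487541), 69.05872344970703)
```

Call:
send_rows([
  [110,-0.001,0.0077,0.035,0],
  [110,0,0,0.035,0],
  [110,0,0,0.035,0],
  [110,0,0,0.035,0],
  [110,0,0,0.03,0],
  [110,0,0,0.02,0],
  [110,0,0,0.015,0],
  [110,0,0,0.015,0],
  [110,0,0,0,0],
  [110,0,0,0,0],
])

```text
time_s: 2.48
position: [0.4471, -0.2206, 0.0554]
tcp_rot: [[1.0, -0.003, -0.002], [-0.003, -1.0, 0.001], [-0.002, -0.001, -1.0]]
force: [0.4, -0.6, 0.2]
opening: 0.574
grasp_force: 0.0
```

Call:
send_rows([
  [255,0,0,0,0],
  [255,0,0,0,0],
  [255,0,0,0,0],
  [255,0,0,0,0],
  [255,0,0,0,0],
  [255,0,0,0,0],
  [255,0,0,0,0],
  [255,0,0,0,0],
])

```text
time_s: 3.15
position: [0.4484, -0.2196, 0.0565]
tcp_rot: [[1.0, 0.0, 0.0], [0.0, -1.0, -0.0], [0.0, 0.0, -1.0]]
force: [-0.3, -0.4, 4.0]
opening: 0.172
grasp_force: 30.0
```

Call:
send_rows([
  [255,0,0,-0.015,0],
  [255,0,0,-0.035,0],
  [255,0,0,-0.04,0],
  [255,0.01,-0.012,-0.01,0],
  [255,0.025,-0.028,0,0],
  [255,0.025,-0.028,0,0],
  [255,0.025,-0.028,0,0],
  [255,0.025,-0.028,0,0],
  [255,0.025,-0.028,0,0],
  [255,0.015,-0.017,0,0],
  [255,0.01,-0.01,0,0],
  [255,0,0,0,0],
  [255,0,0,0,0],
  [255,0,0,0,0],
])

```text
time_s: 4.32
position: [0.6069, -0.0415, 0.1557]
tcp_rot: [[1.0, -0.001, -0.002], [-0.001, -1.0, -0.0], [-0.002, 0.0, -1.0]]
force: [-0.6, -0.5, -0.7]
opening: 0.177
grasp_force: 30.0
```

```bash
python3 - <<'E'
from h import *
s=read_state(); print(s['position'],s['force'],s['grasp_force'],s['opening'])
save('wrist','w2');save('scene','s2')
for n in('w2','s2'):
  a=load(n); print(proj(a,[s['position'],[.608,-.0405,.06],[.6026,-.161,.082]]))
a=load('w2'); cv2.imwrite('pics/w2s.png',a['p'])
E
```

```text
[ 0.60689407 -0.04147382  0.15570002] [-0.60828948 -0.46393654 -0.67785023] 30.000277147628367 0.1770925293832549
[[312.16334273 250.52674875]
 [311.20894812 204.08472196]
 [454.19862645 217.1136282 ]]
[[344.09824673 186.27059074]
 [342.72179843 219.47118199]
 [325.61650694 245.99054833]]
```

View pics/w2.png

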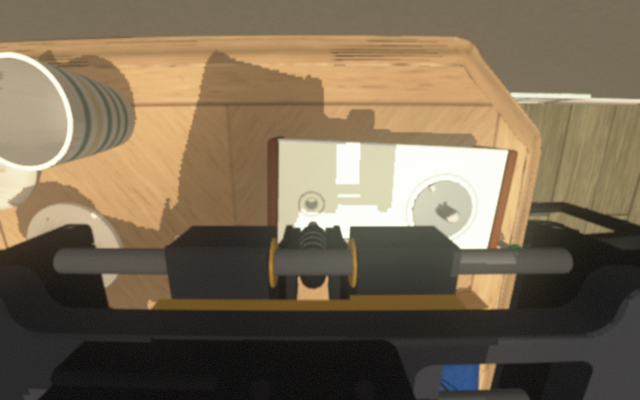

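```bash
python3 - <<'E'
from h import *
a=load('w2'); up=lambda q,f:cv2.resize(q,None,fx=f,fy=f,interpolation=cv2.INTER_CUBIC)
A=cv2.convertScaleAbs(up(a['p'][190:310,270:355],5),alpha=1.5,beta=10)
B=up(a['p'][170:245,400:475],5)
M=np.zeros((600,800,3),np.uint8); M[:600,:425]=A; M[:375,425:800]=B; cv2.imwrite('pics/c3.png',M)
E
```

```text
(no output)
```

View pics/c3.png

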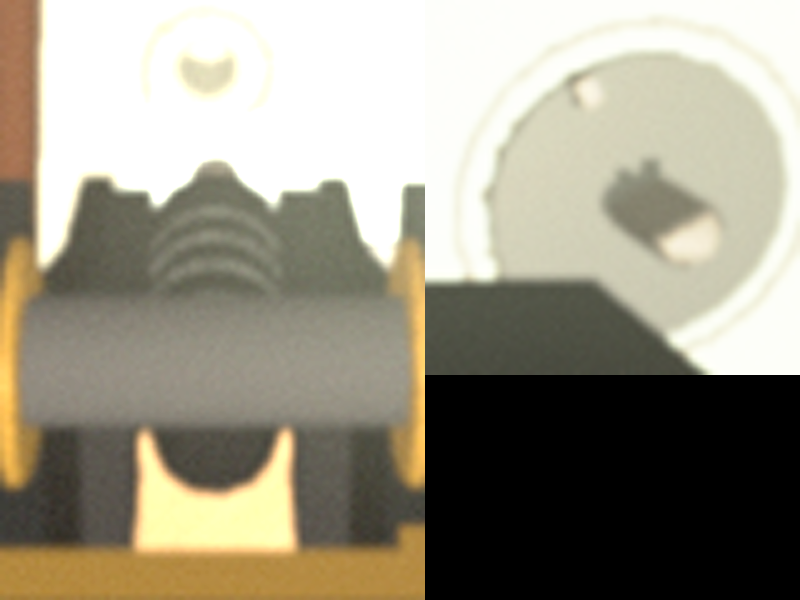

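```bash
python3 - <<'E'
from h import *
a=load('w2')
g=lambda x,y:(425*0+400+(x-425)/5-.4,170+y/5-.4)
print('sock',atz(a,[(311,204.)],.06),'pinrim',atz(a,[(312.8,222.4)],.105))
print('shaft', atz(a,[g(690,237)],.082),'disc',atz(a,[g(641,198)],.063), 'nib',atz(a,[g(588,94)],.064))
print(proj(a,[[.607,-.0415,.105],[.607+.004,-.0415,.108],[.607,-.0415,.079+.105]]))
b=load('s2'); print(proj(b,[[.607,-.0415,.105],[.607,-.0415,.129],[.608,-.0405,.06]]))
E
```

```text
sock [[ 0.60807992 -0.04031074  0.06      ]] pinrim [[ 0.60624203 -0.04189384  0.105     ]]
shaft [[ 0.6027047  -0.15961833  0.082     ]] disc [[ 0.60388397 -0.15974257  0.063     ]] nib [[ 0.62338051 -0.14747529  0.064     ]]
[[312.27537036 221.44639813]
 [312.26588675 217.64715159]
 [312.15014106 275.67047036]]
[[343.08527928 204.51752487]
 [343.57689769 196.05095413]
 [342.72179843 219.47118199]]
```

```bash
python3 - <<'E'
from h import *
a=load('w2')
for v in range(220,250,2): print(v,np.round(atd(a,[(313,v)])[0],4), end='  ')
print()
for v in range(277,292,2): print(v,np.round(atd(a,[(313,v)])[0],4))
for z,r in ((.132,.009),(.145,.008),(.171,.008),(.184,.005)):
  print(z,[np.round(proj(a,[[.607+s*r,-.0415,z]])[0],1) for s in (1,-1)])
E
```

```text
220 [ 0.5928 -0.0421  0.06  ]  222 [ 0.6104 -0.042   0.1159]  224 [ 0.6099 -0.042   0.1188]  226 [ 0.6149 -0.042   0.1366]  228 [ 0.6145 -0.042   0.139 ]  230 [ 0.6139 -0.042   0.141 ]  232 [ 0.6147 -0.042   0.1464]  234 [ 0.6144 -0.042   0.1491]  236 [ 0.6143 -0.042   0.1519]  238 [ 0.6138 -0.042   0.1535]  240 [ 0.6143 -0.042   0.1579]  242 [ 0.6152 -0.0419  0.1626]  244 [ 0.6147 -0.0419  0.1641]  246 [ 0.6137 -0.0419  0.1646]  248 [ 0.6143 -0.0419  0.1685]  
277 [ 0.6081 -0.0419  0.1872]
279 [ 0.6072 -0.0419  0.1873]
281 [ 0.6063 -0.0419  0.1876]
283 [ 0.6055 -0.0419  0.188 ]
285 [ 0.6044 -0.0419  0.188 ]
287 [ 0.6033 -0.0419  0.1878]
289 [ 0.4815 -0.0422 -0.0017]
291 [ 4.796e-01 -4.220e-02 -1.000e-04]
0.132 [array([312.2, 222. ]), array([312.3, 247.5])]
0.145 [array([312.2, 230.6]), array([312.2, 254.8])]
0.171 [array([312.2, 248.8]), array([312.2, 276.5])]
0.184 [array([312.1, 266.2]), array([312.2, 284.9])]
```

Call:
send_rows([
  [255,0.0018,-0.0016,0.01,0],
  [255,0,0,0.015,0],
  [255,0,0,0.015,0],
  [255,0,0,0.005,0],
  [255,0,0,0.003,0],
  [255,0,0,0.003,0],
  [255,0,0,0.003,0],
  [255,0,0,0.003,0],
  [255,0,0,0,0],
])

```text
time_s: 5.17
position: [0.6098, -0.0392, 0.099]
tcp_rot: [[1.0, -0.0, -0.0], [-0.0, -1.0, -0.0], [-0.0, 0.0, -1.0]]
force: [-0.7, -0.9, 0.3]
opening: 0.172
grasp_force: 30.0
```

Call:
send_rows([
  [255,0,0,0.004,0],
  [255,0,0,0.004,0],
  [255,0,0,0.004,0],
  [255,0,0,0.002,0],
  [255,0,0,0.001,0],
  [255,0,0,0,0],
])

```text
time_s: 5.67
position: [0.6098, -0.0391, 0.0837]
tcp_rot: [[1.0, -0.0, -0.001], [-0.0, -1.0, -0.0], [-0.001, 0.0, -1.0]]
force: [-2.1, -2.5, -1.6]
opening: 0.175
grasp_force: 30.0
```

Call:
send_rows([
  [255,-0.0005,0.0005,0.001,0],
  [255,0,0,0.001,0],
  [255,0,0,0,0],
])

```text
time_s: 5.92
position: [0.6098, -0.0393, 0.0826]
tcp_rot: [[1.0, -0.0, 0.001], [-0.0, -1.0, 0.0], [0.001, -0.0, -1.0]]
force: [-1.5, -1.9, 1.8]
opening: 0.175
grasp_force: 30.0
```

Call:
send_rows([
  [255,0,0,0.001,0],
  [255,0,0,0,0],
  [60,0,0,0,0],
  [60,0,0,0,0],
  [60,0,0,0,0],
  [60,0,0,0,0],
  [60,0,0,0,0],
  [60,0,0,-0.02,0],
  [60,0,0,-0.04,0],
  [60,0,0,-0.04,0],
  [60,0,0,-0.04,0],
  [60,0,0,0,0],
  [60,0,0,0,0],
])

```text
time_s: 7.0
position: [0.6114, -0.0398, 0.2242]
tcp_rot: [[1.0, -0.0, 0.007], [-0.0, -1.0, -0.002], [0.007, 0.002, -1.0]]
force: [0.7, -0.0, -0.1]
opening: 0.758
grasp_force: 0.0
```

```bash
python3 - <<'E'
from h import *
s=read_state(); print(s['position'])
save('wrist','w3'); a=load('w3')
u0,v0=proj(a,[[.608,-.0405,.115]])[0]; print(u0,v0)
v,u=np.mgrid[int(v0)-50:int(v0)+40,int(u0)-40:int(u0)+40]; uv=np.c_[u.ravel(),v.ravel()]; P=atd(a,uv)
n=np.linalg.norm(P[:,:2]-[.608,-.0405],axis=1)<.03
for lo,hi in((.111,.125),(.09,.105),(.07,.085),(.062,.0685)):
  m=n&(P[:,2]>lo)&(P[:,2]<hi); print(lo,m.sum(),P[m].mean(0) if m.any() else 0,P[m].max(0) if m.any() else 0,P[m].min(0) if m.any() else 0)
E
```

```text
[ 0.61142058 -0.0398157   0.22424987]
312.83193604675205 205.8359149604979
0.111 120 [ 0.60986589 -0.03955953  0.11384865] [ 0.61502151 -0.03387904  0.11614006] [ 0.60369948 -0.04550669  0.11101507]
0.09 72 [ 0.61453739 -0.03915571  0.09909723] [ 0.6171631  -0.03152753  0.10496427] [ 0.6040713  -0.04695621  0.09001978]
0.07 42 [ 0.61542078 -0.03980038  0.07838316] [ 0.61734438 -0.03201166  0.08489008] [ 0.61114776 -0.04739966  0.07178832]
0.062 31 [ 0.61445471 -0.0418634   0.06510888] [ 0.61742976 -0.03181069  0.06788667] [ 0.60164853 -0.06950337  0.06206856]
```

Call:
send_rows([
  [60,-0.03,-0.0124,0,0],
  [60,-0.03,-0.0124,0,0],
  [60,-0.03,-0.0124,0,0],
  [60,-0.03,-0.0124,0,0],
  [60,-0.03,-0.0124,0.01,0],
  [60,-0.03,-0.0124,0.01,0],
  [60,-0.02,-0.0124,0.01,0],
  [60,0,0,0,0],
  [60,0,0,0,0],
  [60,0,0,0,0],
])

```text
time_s: 7.88
position: [0.41, 0.0472, 0.1905]
tcp_rot: [[1.0, 0.0, -0.001], [0.0, -1.0, 0.0], [-0.001, -0.0, -1.0]]
force: [0.7, -0.3, -0.1]
opening: 0.763
grasp_force: 0.0
```

```bash
python3 - <<'E'
from h import *
s=read_state(); print(s['position'],np.round(s['tcp_rot'],3).tolist())
save('wrist','w4'); a=load('w4')
u0,v0=map(int,proj(a,[[.456,.047,.03]])[0]); print(u0,v0)
v,u=np.mgrid[v0-60:v0+60,u0-60:u0+60]; uv=np.c_[u.ravel(),v.ravel()]; P=atd(a,uv)
n=np.linalg.norm(P[:,:2]-[.456,.047],axis=1)<.05
for lo,hi in((.012,.024),(.033,.040)):
  m=n&(P[:,2]>lo)&(P[:,2]<hi); q=P[m][:,:2].astype(np.float32); print('knob',lo,m.sum(),P[m].mean(0),cv2.minAreaRect(q),cv2.minEnclosingCircle(q))
  if lo>.03:
    c=q.mean(0); w,V=np.linalg.eigh(np.cov((q-c).T)); ax=V[:,1]; t=(q-c)@ax; y=(q-c)@V[:,0]; print(c,ax,np.degrees(np.arctan2(ax[1],ax[0])),t.min(),t.max()); 
    for k in np.linspace(t.min(),t.max(),10): 
      j=abs(t-k)<.003; print(round(k,4),round(float(np.ptp(y[j])),4),round(float((y[j].max()+y[j].min())/2),4))
A=cv2.resize(a['p'][v0-60:v0+60,u0-60:u0+60],None,fx=5,fy=5,interpolation=cv2.INTER_CUBIC); cv2.imwrite('pics/c4.png',cv2.convertScaleAbs(A,alpha=1.7,beta=15))
E
```

```text
[0.41000515 0.04720634 0.19048063] [[1.0, 0.0, -0.001], [0.0, -1.0, 0.0], [-0.001, -0.0, -1.0]]
312 148
knob 0.012 513 [0.45485865 0.05225986 0.01784255] ((0.45440173149108887, 0.05197427421808243), (0.03931097313761711, 0.038075149059295654), 52.64631271362305) ((0.45550963282585144, 0.05163668468594551), 0.020637331530451775)
knob 0.033 526 [0.45653214 0.05122319 0.0357307 ] ((0.4576873183250427, 0.05073641240596771), (0.01395350880920887, 0.047045137733221054), 68.10697937011719) ((0.4577627182006836, 0.050924062728881836), 0.023656288161873817)
[0.45653212 0.05122321] [-0.92824699  0.37196441] 158.16318153293665 -0.02477737884807352 0.0222702079366253
-0.0248 0.0043 -0.0005
-0.0195 0.0104 -0.0002
-0.0143 0.0138 0.0001
-0.0091 0.0139 0.0
-0.0039 0.0139 0.0
0.0014 0.0139 -0.0
0.0066 0.0139 0.0001
0.0118 0.0139 -0.0
0.017 0.0137 0.0001
0.0223 0.0127 -0.0003
```

View pics/c4.png

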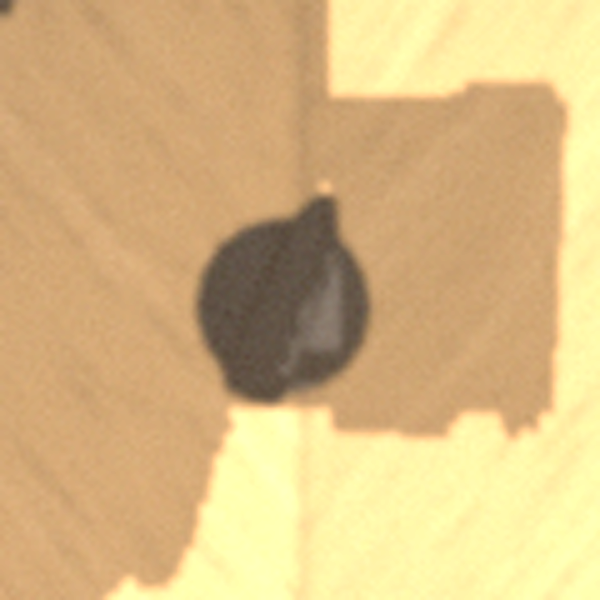

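Call:
send_rows([
  [110,0,0,0,0.095],
  [110,0,0,0,0.095],
  [110,0,0,0,0.095],
  [110,0,0,0,0.095],
  [110,0.0187,-0.0111,0.02,0],
  [110,0.02,-0.01,0.03,0],
  [110,0,0,0.035,0],
  [110,0,0,0.03,0],
  [110,0,0,0,0],
  [110,0,0,0,0],
  [110,0,0,0,0],
])

```text
time_s: 8.85
position: [0.4545, 0.0522, 0.0769]
tcp_rot: [[0.928, -0.371, 0.002], [-0.371, -0.928, -0.0], [0.002, -0.0, -1.0]]
force: [0.6, -0.0, 1.0]
opening: 0.569
grasp_force: 0.0
```

```bash
python3 - <<'E'
from h import *
import time
s=read_state(); R=s['tcp_rot'];print(s['position'],np.round(R,3).tolist(),R.T@(np.array([.4538,.0524,.0335])-s['position']), R.T@[.928,-.371,0])
E
```

```text
[0.45447371 0.05218113 0.07690934] [[0.928, -0.371, 0.002], [-0.371, -0.928, -0.0], [0.002, -0.0, -1.0]] [-7.77237230e-04  6.53960250e-05  4.34081148e-02] [ 9.99410974e-01 -2.72774693e-04  1.62174281e-03]
```

Call:
send_rows([
  [110,0,0,0.02,0],
  [110,0,0,0.014,0],
  [110,0,0,0.006,0],
  [110,0,0,0.003,0],
  [110,0,0,0,0],
  [110,0,0,0,0],
  [255,0,0,0,0],
  [255,0,0,0,0],
  [255,0,0,0,0],
  [255,0,0,0,0],
  [255,0,0,0,0],
  [255,0,0,0,0],
  [255,0,0,0,0],
  [255,0,0,0,0],
])

```text
time_s: 10.02
position: [0.4533, 0.0526, 0.0332]
tcp_rot: [[0.929, -0.371, -0.0], [-0.371, -0.929, 0.0], [-0.0, 0.0, -1.0]]
force: [-0.6, -0.3, 0.4]
opening: 0.155
grasp_force: 30.0
```

Call:
send_rows([
  [255,0,0,-0.02,0],
  [255,0,0,-0.035,0],
  [255,0,0,-0.035,0],
  [255,0,0,-0.04,0],
  [255,0,0,0,-0.1168],
  [255,0,0,0,-0.1168],
  [255,0,0,0,-0.1168],
  [255,0,0,0,-0.1168],
  [255,0,0,0,-0.1168],
  [255,0,0,0,-0.1168],
  [255,0,0,0,-0.1168],
  [255,0,0,0,-0.1168],
])

```text
time_s: 11.02
position: [0.4529, 0.0526, 0.163]
tcp_rot: [[0.847, 0.531, -0.001], [0.531, -0.847, 0.0], [-0.001, -0.001, -1.0]]
force: [-1.0, 0.0, -0.8]
opening: 0.155
grasp_force: 30.0
```

Call:
send_rows([
  [255,0.002,0.0324,0,0],
  [255,0.002,0.0324,0,0],
  [255,0.002,0.0324,0,0],
  [255,0.002,0.0324,0,0],
  [255,0.002,0.0324,0,0],
  [255,0.002,0.0324,0,0],
  [255,0.002,0.0324,0,0],
  [255,0.002,0.0324,0,0],
  [255,0,0,0,0],
  [255,0,0,0,0],
  [255,0,0,0,0],
])

```text
time_s: 11.93
position: [0.602, -0.1587, 0.1623]
tcp_rot: [[0.85, 0.526, -0.003], [0.526, -0.85, 0.002], [-0.001, -0.003, -1.0]]
force: [0.0, -0.2, -1.0]
opening: 0.16
grasp_force: 30.0
```

```bash
python3 - <<'E'
from h import *
s=read_state(); R=s['tcp_rot'];print(s['position'],np.degrees(np.arctan2(R[1,0],R[0,0])),s['grasp_force'],s['opening'])
save('wrist','w5'); a=load('w5')
print(proj(a,[[.6027,-.1605,.082],s['position']]))
A=cv2.resize(a['p'][150:310,210:420],None,fx=3.7,fy=3.7,interpolation=cv2.INTER_CUBIC); cv2.imwrite('pics/c5.png',cv2.convertScaleAbs(A,alpha=1.4,beta=10))
# depth front of skirt
B=R.T
v,u=np.mgrid[150:320,210:420]; uv=np.c_[u.ravel(),v.ravel()]; P=atd(a,uv); L=(P-s['position'])@R
m=(np.hypot(L[:,0],L[:,1])<.035)&(L[:,2]>.016)&(L[:,2]<.036)
print(m.sum(), L[m].min(0),L[m].max(0)); q=L[m]; 
from scipy.optimize import least_squares
for lo,hi in((.017,.022),(.022,.027),(.027,.032)):
  j=(q[:,2]>lo)&(q[:,2]<hi); w=q[j]; print(lo,j.sum(),w.min(0),w.max(0))
  if j.sum()>8:
    f=least_squares(lambda p:np.hypot(w[:,0]-p[0],w[:,1]-p[1])-.02,[0,0],loss='soft_l1',f_scale=.001); print(f.x,f.cost)
E
```

```text
[ 0.60201958 -0.1587001   0.16227532] 31.73416408012723 29.999952614307404 0.16015061768585565
[[315.00479316 210.55449365]
 [312.59212705 250.4142798 ]]
314 [ 8.51612669e-05 -2.00007772e-02  1.60126215e-02] [0.02051647 0.0199561  0.03384272]
0.017 82 [ 0.00063399 -0.01856899  0.01700102] [0.02022964 0.0199561  0.02185585]
[ 6.98819036e-04 -3.73557114e-06] 9.843255934040393e-06
0.022 75 [ 0.00803411 -0.01864229  0.02205943] [0.02024523 0.01860627 0.02693301]
[ 7.51199263e-04 -8.50292390e-05] 6.475579688008246e-07
0.027 75 [ 0.00828345 -0.01836565  0.02701306] [0.02051647 0.01845827 0.03191908]
[ 7.57199995e-04 -8.76496567e-05] 9.465125757921574e-07
```

View pics/c5.png

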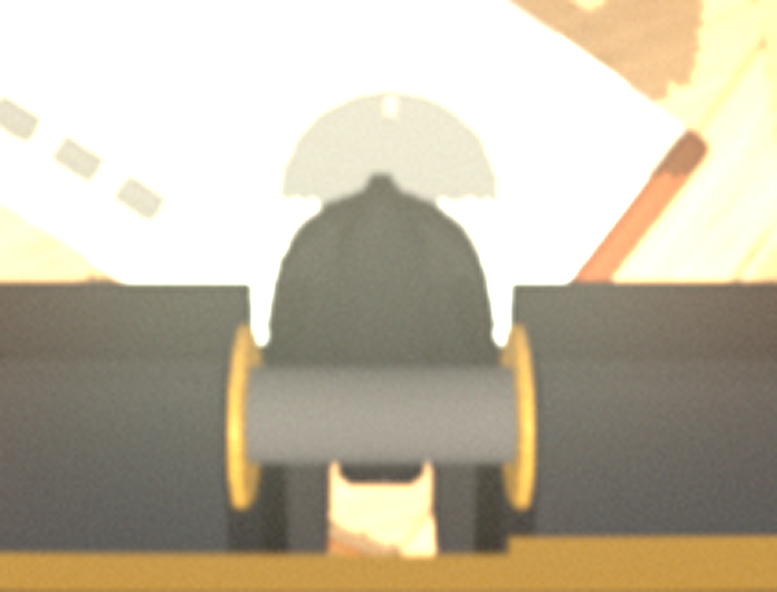

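```bash
python3 - <<'E'
from h import *
s=read_state(); a=load('w5'); R=s['tcp_rot']
e=atz(a,[(210+390/3.7-.4,150+95/3.7-.4)],.063)[0]; c=e-.028*np.array([.851,.525,0]); n=atz(a,[(210+391/3.7-.4,150+106/3.7-.4)],.064)[0]; print(e,c,n-.025*np.array([.851,.525,0]))
l,r=atz(a,[(210+285/3.7-.4,150+193/3.7-.4),(210+495/3.7-.4,150+193/3.7-.4)],.063); print(l,r,(l+r)/2)
for t in(c,[.6027,-.1605,.082]): print(R.T@(np.array(t)-s['position']-R@[.0007,0,0]))
E
```

```text
[ 0.62588999 -0.14622681  0.063     ] [ 0.60206199 -0.16092681  0.063     ] [ 0.60260045 -0.16088109  0.064     ]
[ 0.59130151 -0.13703934  0.063     ] [ 0.61873939 -0.18134553  0.063     ] [ 0.60502045 -0.15919243  0.063     ]
[-0.00183271  0.0027504   0.09943777]
[-0.00109427  0.00267089  0.08043678]
```

Call:
send_rows([
  [255,-0.0013,0.0027,0.01,0],
  [255,0,0,0.015,0],
  [255,0,0,0.01,0],
  [255,0,0,0.005,0],
  [255,0,0,0.003,0],
  [255,0,0,0.002,0],
  [255,0,0,0.002,0],
  [255,0,0,0.002,0],
  [255,0,0,0,0],
])

```text
time_s: 12.73
position: [0.6037, -0.1624, 0.1142]
tcp_rot: [[0.85, 0.526, 0.0], [0.526, -0.85, -0.0], [0.0, 0.0, -1.0]]
force: [-0.3, 0.2, 0.8]
opening: 0.158
grasp_force: 30.0
```

Call:
send_rows([
  [255,0,0,0.002,0],
  [255,0,0,0.002,0],
  [255,0,0,0.002,0],
  [255,0,0,0.002,0],
  [255,0,0,0,0],
])

```text
time_s: 13.15
position: [0.6029, -0.1619, 0.1054]
tcp_rot: [[0.85, 0.526, -0.002], [0.526, -0.85, 0.001], [-0.001, -0.002, -1.0]]
force: [-0.9, 1.5, -0.7]
opening: 0.156
grasp_force: 30.0
```

Call:
send_rows([
  [255,0,0,0.002,0],
  [255,0,0,0.002,0],
  [255,0,0,0,0],
  [255,0,0,0,0],
])

```text
time_s: 13.48
position: [0.6029, -0.1619, 0.1019]
tcp_rot: [[0.85, 0.526, -0.002], [0.526, -0.85, 0.001], [-0.001, -0.002, -1.0]]
force: [-3.2, 2.3, 2.2]
opening: 0.158
grasp_force: 30.0
```

Call:
send_rows([
  [255,-0.0003,-0.0008,0.001,0],
  [255,0,0,0.0015,0],
  [255,0,0,0.0015,0],
  [255,0,0,0.001,0],
  [255,0,0,0,0],
  [255,0,0,0,0],
])

```text
time_s: 13.98
position: [0.6029, -0.1618, 0.0978]
tcp_rot: [[0.85, 0.526, 0.0], [0.526, -0.85, 0.0], [0.0, 0.0, -1.0]]
force: [-4.3, 3.1, 6.9]
opening: 0.156
grasp_force: 30.0
```

Call:
send_rows([
  [255,-0.0004,-0.001,0.001,0],
  [255,0,0,0.001,0],
  [255,0,0,0,0],
  [255,0,0,0,0],
])

```text
time_s: 14.32
position: [0.6029, -0.1618, 0.0969]
tcp_rot: [[0.85, 0.526, 0.002], [0.526, -0.85, -0.001], [0.001, 0.002, -1.0]]
force: [-4.3, 2.3, 10.1]
opening: 0.156
grasp_force: 30.0
```

Call:
send_rows([
  [255,0,0,0.001,0],
  [255,0,0,0,0],
  [255,0,0,0,0],
  [255,0,0,0,0],
])

```text
time_s: 14.65
position: [0.6029, -0.1618, 0.0968]
tcp_rot: [[0.85, 0.527, 0.002], [0.527, -0.85, -0.002], [0.001, 0.003, -1.0]]
force: [-4.8, 2.6, 15.3]
opening: 0.156
grasp_force: 30.0
```

```bash
python3 - <<'E'
from h import *
s=read_state(); R=s['tcp_rot']; print(s['position'],s['force'],s['opening'])
save('wrist','w6'); a=load('w6')
v,u=np.mgrid[100:320,180:450]; uv=np.c_[u.ravel(),v.ravel()]; P=atd(a,uv); L=(P-s['position'])@R
h=np.hypot(L[:,0],L[:,1])
m=(h<.022)&(h>.017)&(L[:,0]>.005)&(L[:,2]>.014)&(L[:,2]<.033); w=L[m]; print('skirt',m.sum(),w[:,2].max(), P[m][:,2].min())
d=(h>.022)&(h<.027)&(L[:,0]>.005)&(L[:,2]>.02); print('disc z',np.median(P[d][:,2]),np.median(L[d][:,2]))
save('top','t6'); b=load('t6'); q=proj(b,[[.608,-.0405,.115]])[0]; uu,vv=map(int,q); print(np.round(atd(b,[(uu+i,vv+j) for i in(-2,0,2) for j in (-2,0,2)]),3).tolist())
E
```

```text
[ 0.60289443 -0.16176535  0.09677906] [-4.77032604  2.55071605 15.27687958] 0.15594009498154132
skirt 513 0.03286183562882129 0.06395764379656976
disc z 0.06181952696562201 0.03497285659256266
[[0.613, -0.036, 0.112], [0.608, -0.036, 0.113], [0.605, -0.036, 0.107], [0.612, -0.04, 0.117], [0.608, -0.04, 0.113], [0.605, -0.04, 0.111], [0.613, -0.044, 0.112], [0.608, -0.044, 0.114], [0.604, -0.044, 0.113]]
```

```bash
python3 -c "
from rig import *
print(hand_in())"
```

```text
the job is handed in; nothing more can be done
None
```

The job is handed in at about 15 s of the 58 s limit: the aerial is home in its socket and let go, and the knob is on the shaft, lined up with the flat. The hand is still pressing it against the hard stop with about 15 N; `hand_in()` gave no verdict.

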